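# Lay the blue coaster glazed side up on the tray

### The arm

A 7-joint arm with a two-finger parallel gripper is mounted at the origin on a cart in front of the work surface, level with it; the furniture and walls round the work are solid. World frame = base frame: x ahead of the robot, y to its left, z up, the work surface at z = 0. Lengths are in m, angles in rad, forces in N, time in s.
With the tool pointing down it reaches from about 0.425 to 0.8 m from the base axis. Payload 8.3 kg.
Tool frame: the origin (TCP) lies on the centre line of the jaws, within the pads' length; the fingertips stand 22 mm ahead of it and the grasp point (between the pads) lies 3 mm ahead of it; z points along the fingers, y is the line along which they close (so a half turn about z gives the same grasp; the last joint's range is limited). The gripper opens to 85 mm and grips with 20 to 120 N. Pads are 22 mm wide; open, the fingers measure 114 mm over their backs; the gripper's body (76 mm by 85 mm) begins 54 mm behind the grasp point. The pads swing forward as they close: fully open they stand 13 mm farther back than shut.
Start: joints at [1.124, 0.383, 0.016, 1.37, -0.006, 1.388, -0.046], TCP at [0.234, -0.579, 0.253] pointing down, gripper open.
Joint ranges: [-2.95, 2.95], [-0.25, 2.06], [-1.52, 1.56], [0.18, 2.33], [-1.44, 4.58], [0.02, 2.06], [-3.01, 3.01]. Speed limits (rad/s): [2.39, 2.39, 3.01, 3.01, 3.14, 3.14, 3.14].

### API

Orientations are given as a unit quaternion [x, y, z, w].
In Python, from cell import robot gives the robot as it stands. Calls block until the motion is done:
- robot.goto(position, orientation): joint-space move of the TCP to a pose.
- robot.servo_line(position, attitude=None, speed=0.15): straight line of the TCP; attitude=None keeps the orientation; speed is the mean speed in m/s.
- robot.move_joints(angles): joint-space move.
- robot.move_gripper(opening, force=None): opening from 0.0 (shut) to 1.0 (fully open); force is the grip in N (None keeps the last); returns when the fingers have stopped.
- robot.wait(seconds).
- robot.solve_ik(position, orientation): joint angles nearest the present ones, or None.
- robot.snapshot(name): name is "scene" or "top"; returns a dict with "pixels" (384x512x3 uint8, red, green, blue), "range_z" (384x512 float32, m along the optical axis (not along the pixel's ray), 0 where there is no reading), "intrinsics" (3x3 intrinsics, pixels), "R" (3x3) and "t" (3): a world point X has camera coordinates R X + t. Camera axes: x right, y down, z forward; pixel columns grow to the right and rows downward; lengths in m; the calibration is good to about 2 mm. A picture is of the moment at which its call begins.
A pose or a line that the arm cannot do raises robot.PlanningError and nothing moves.
- robot.finish_job(): hands the job in; it is judged then, once.
Trained networks look in a picture, given as the dict that the camera call returned (one of the last four; its "shot" number tells which), for a name from the list of things; names that differ only in an ending like _2 or _b are one class to them, and where a whole thing is asked for, a point or a joint stands for the part that bears it (a point fixed in the world has none). Each returns a list of dicts, best first, with "conf" (0 to 1); they miss things now and then, are a little off and sometimes report something else, mostly with a low value. They report only what shows in the picture. A call takes as long as a camera call. They do not tell look-alikes from the thing itself.
- robot.masks_of(thing, picture): "pixels" (384x512 bool, what is visible of it).
- robot.landmark_of(thing, picture): "centre" ([x, y, z] in m, in world coordinates, good to about 4 mm: a listed point, or the origin of a listed thing).
Readings, each from a call of its own:
- robot.get_t(): time.
- robot.get_joint_positions(): joint angles.
- robot.get_qvel(): joint speeds.
- robot.get_joint_torque(): joint torques, N m.
- robot.get_tcp_pos(): TCP position.
- robot.get_orientation(): TCP orientation.
- robot.get_wrist_force(): force on the tool from outside, world axes, zero at the start.
- robot.get_wrist_torque(): the same for the moment, N m.
- robot.get_gripper_width(): opening from 0.0 (shut) to 1.0 (fully open).
- robot.get_gripper_force(): force on a finger pad.
Only numpy, scipy, OpenCV 4.12 (cv2) and the standard library are available. Lean on these libraries where they do the work, as an engineer would, in place of code of your own. Each camera call takes 0.05 s, during which the arm holds its last target. There are 200 camera calls.

### The job

The small tray is being laid for a cup. Take the blue coaster off its stand, turn it over and lay it flat in the middle of the blue-lined tray, glazed side up and cork side down; bring it down to the tray in the gripper rather than dropping it from a height. Leave the yellow coaster on the stand.

Things in the scene. Friction and masses are not known exactly. Their poses are not given: they have to be found in the camera images.
- coaster_blue: Blue square coaster, 80x80x9 mm, 0.12 kg. Glazed face: white ring and dot. Other face: brown cork in a blue border. Origin: its centre; z out of the glazed face. Starts on the stand leaning back 10 deg from upright, cork towards the robot. x at the start points down the slope to the resting edge; top edge at x = -40 mm, 0.10 m above the worktop. Upper 40 mm stand free on both faces for a pinch.
- coaster_yellow: Yellow coaster of the same size, look and axes, beside the blue one on the stand (centres 110 mm apart, gap 30 mm). Blue and yellow may be in either place.
- stand: Fixed wooden stand, 100 mm deep (x, front to rear, away from the robot within 0.25 rad), 210 mm wide (y). Origin: underside, middle of the rear edge. Ledge 20 mm up with a 6 mm front lip; the back board leans back 10 deg and ends 40 mm up the slope, 59 mm above the worktop. The coasters' centres are at x = -62, y = +55 and -55, z = 60 mm.
- tray: White enamel tray, blue inside, fixed, 150 (x) x 220 (y) mm over the rim, 23 mm high. Origin: centre of its underside. The inner floor, 2 to 5 mm above the worktop, is about 113 x 170 mm. Its long side (y) lies across, from the robot's left to its right, within 0.25 rad.
Not all that is in view belongs to the job. Of the things shaped like the coaster_blue, the blue one is meant.

How it is judged:
On the way:
1. the blue coaster, still held by the fingers, is brought down over the tray: its centre less than 80 mm above the tray's underside and within 90 mm of the tray's centre (contact force between coaster_blue and the fingers above 0.3 N and z of coaster_blue in the frame of tray below 0.08 m and horizontal distance between coaster_blue and tray below 0.09 m), for 0.1 s.
At the end, for the whole second after the job is handed in: The blue coaster lies at rest, released, on the floor of the tray, glazed face up within 10 degrees of level, its centre within 30 mm of the tray's centre and less than 20 mm above the tray's underside; the yellow coaster stands on the stand, within 20 mm of where it was (horizontal distance between coaster_blue and tray below 0.03 m and angle between coaster_blue's own z axis and vertical below 0.17 rad and z of coaster_blue in the frame of tray below 0.02 m and linear speed of coaster_blue below 0.02 m/s and distance of coaster_yellow from where it was at the start of the episode below 0.02 m and contact force between coaster_yellow and stand above 0.1 N); the robot touches nothing.
It also fails if it takes over 42 s, if anything falls off the work surface, if the arm or the gripper's body presses on something with over 40 N, if the wrist force passes 120 N, or if a joint passes its speed limit or range.

## Working session

There is one attempt and no reset: what is moved stays moved. The work goes in short steps, each a Python script; the robot and the scene stay as the last script left them, time stands still between calls to the robot, and variables do not carry over. Pictures are saved under pics/ and viewed, at most 10 in all, crops included, and the job is handed in when it is done.

```bash
mkdir -p pics; ls; cat > h.py <<'E'
import numpy as np, cv2
from cell import robot
from scipy.spatial.transform import Rotation as Rn
def world(s,mask):
    v,u=np.nonzero(mask&(s["range_z"]>0)); z=s["range_z"][v,u]
    K=s["intrinsics"]; c=np.stack([(u-K[0,2])/K[0,0]*z,(v-K[1,2])/K[1,1]*z,z],1)
    return (c-s["t"])@s["R"]
def pix(s,X):
    c=s["R"]@np.array(X)+s["t"]; p=s["intrinsics"]@c; return (p[:2]/p[2]).round(0)
E
python3 - <<'E'
from h import *
ims=[]
for n in("scene","top"):
    s=robot.snapshot(n); ims.append(s["pixels"])
    print(n,"cam at",(-s["R"].T@s["t"]).round(3))
    for t in("coaster_blue","coaster_yellow","stand","tray"):
        for d in robot.landmark_of(t,s)[:4]: print(t,"lm",np.round(d["centre"],3),round(d["conf"],2),pix(s,d["centre"]))
        for d in robot.masks_of(t,s)[:4]:
            P=world(s,d["pixels"]); v,u=np.nonzero(d["pixels"])
            print(t,"mask",round(d["conf"],2),len(P),(int(u.mean()),int(v.mean())),np.percentile(P,[2,50,98],axis=0).round(3).tolist() if len(P) else 0)
cv2.imwrite("pics/a.png",cv2.resize(np.vstack(ims)[:,:,::-1],None,fx=.78,fy=.78))
cv2.imwrite("pics/scene.png",ims[0][:,:,::-1]);cv2.imwrite("pics/top.png",ims[1][:,:,::-1])
print(robot.get_t())
E
```

```text
pics
scene cam at [-0.279  0.642  0.918]
coaster_blue lm [ 0.429 -0.249  0.057] 0.95 [331. 180.]
coaster_blue lm [ 0.552 -0.005  0.008] 0.84 [239. 209.]
coaster_blue mask 0.86 460 (330, 178) [[0.414, -0.285, 0.025], [0.423, -0.243, 0.065], [0.435, -0.208, 0.1]]
coaster_blue mask 0.85 567 (239, 210) [[0.507, -0.04, 0.0], [0.543, -0.001, 0.009], [0.586, 0.035, 0.013]]
coaster_yellow lm [ 0.422 -0.141  0.061] 0.91 [306. 196.]
coaster_yellow mask 0.65 528 (306, 196) [[0.404, -0.174, 0.026], [0.413, -0.133, 0.067], [0.425, -0.099, 0.101]]
stand lm [ 0.484 -0.191 -0.001] 0.86 [302. 195.]
stand mask 0.87 1117 (314, 205) [[0.38, -0.293, 0.002], [0.405, -0.159, 0.011], [0.476, -0.087, 0.056]]
tray lm [ 0.477  0.202 -0.   ] 0.92 [195. 261.]
tray mask 0.56 3757 (193, 257) [[0.397, 0.096, -0.001], [0.485, 0.202, 0.004], [0.554, 0.306, 0.025]]
top cam at [ 0.397 -0.01   0.952]
coaster_blue lm [ 0.549 -0.003  0.005] 0.69 [248. 158.]
coaster_blue lm [ 0.432 -0.253  0.061] 0.6 [371. 209.]
coaster_blue lm [ 0.481 -0.192  0.002] 0.32 [335. 188.]
coaster_blue mask 0.96 1252 (250, 158) [[0.511, -0.046, 0.004], [0.547, -0.008, 0.008], [0.587, 0.029, 0.011]]
coaster_blue mask 0.56 441 (369, 210) [[0.417, -0.285, 0.026], [0.428, -0.244, 0.086], [0.439, -0.21, 0.101]]
coaster_yellow lm [ 0.412 -0.14   0.058] 0.67 [315. 220.]
coaster_yellow mask 0.61 460 (315, 216) [[0.406, -0.177, 0.019], [0.419, -0.137, 0.084], [0.43, -0.101, 0.101]]
stand lm [ 0.483 -0.19   0.005] 0.64 [334. 187.]
stand mask 0.96 3558 (336, 208) [[0.385, -0.292, 0.004], [0.444, -0.195, 0.008], [0.487, -0.093, 0.048]]
tray lm [0.474 0.198 0.003] 0.94 [156. 194.]
tray mask 0.71 6960 (154, 192) [[0.399, 0.094, -0.003], [0.478, 0.202, 0.002], [0.555, 0.304, 0.023]]
tray mask 0.2 428 (317, 216) [[0.408, -0.177, 0.027], [0.419, -0.14, 0.088], [0.43, -0.102, 0.101]]
0.9
```

View pics/a.png

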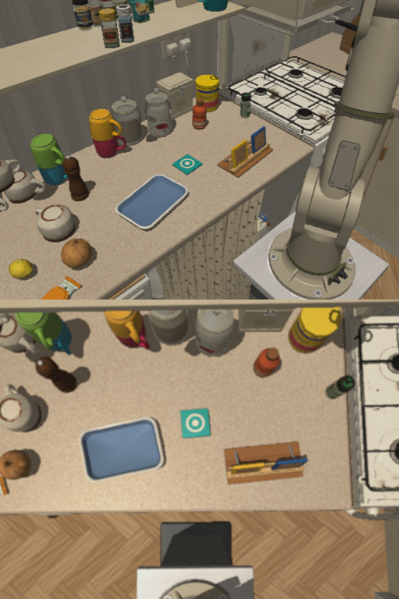

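The scene picture shows two candidates for the blue coaster. One stands on the stand at scene pixel (331,180). The other is a teal look-alike lying flat on the worktop at (239,210). The description fits the one on the stand. I'll check that in a close crop, fit the poses and search for reachable grasp and placing poses.

```bash
cat > plan.py <<'E'
from h import *
# tool pose from coaster pose: coaster frame columns x,y,z ; tool z = coaster x rotated in plane by th ; tool y = sg*coaster z
def tool(C,Rc,g=0.031,th=0.,sg=1):
    zt=Rc@[np.cos(th),np.sin(th),0]; yt=sg*Rc[:,2]; xt=np.cross(yt,zt)
    Q=Rn.from_matrix(np.stack([xt,yt,zt],1)).as_quat()
    return C-(g+0.003)*zt, Q       # grasp point g behind the coaster centre along tool z
def coaster_stand(psi):
    Rc=np.stack([[-np.sin(.1745),0,-np.cos(.1745)],[0,1,0],[np.cos(.1745),0,-np.sin(.1745)]],1)
    return Rn.from_euler('z',psi).as_matrix()@Rc
def coaster_tray(h,a): # tool/coaster x heading h, pitched down a, z up
    x=np.array([np.cos(h)*np.cos(a),np.sin(h)*np.cos(a),-np.sin(a)]); y=np.array([-np.sin(h),np.cos(h),0])
    return np.stack([x,y,np.cross(x,y)],1)
E
python3 - <<'E'
from plan import *
a=cv2.imread("pics/scene.png");b=cv2.imread("pics/top.png")
c=[cv2.resize(i,(390,390),interpolation=cv2.INTER_CUBIC) for i in(a[140:250,225:365],b[140:240,230:400])]
cv2.imwrite("pics/b.png",np.hstack(c))
for n in("scene","top"):
    s=robot.snapshot(n)
    for t in("coaster_blue","coaster_yellow"):
        for d in robot.masks_of(t,s)[:2]:
            P=world(s,d["pixels"]); T=P[P[:,2]>.088]
            if len(T)<20: continue
            u,_,vt=np.linalg.svd(T[:,:2]-T[:,:2].mean(0)); e=vt[0]*np.sign(vt[0][1])
            q=(T[:,:2]-T[:,:2].mean(0))@e
            print(n,t,"psi",np.arctan2(-e[0],e[1]).round(3),"mid",(T[:,:2].mean(0)+e*(np.percentile(q,1)+np.percentile(q,99))/2).round(4),"len",np.ptp(q).round(3),"ztop",P[:,2].max().round(3))
    for d in robot.masks_of("tray",s)[:1]:
        P=world(s,d["pixels"]); r=cv2.minAreaRect((P[:,:2]*1000).astype(np.float32)); print("tray",r)
C=np.array([.4285,-.252,.06]);R=coaster_stand(.12)
for sg in(1,-1):
  for th in(-.5,-.25,0,.25,.5):
    p,q=tool(C,R,th=th,sg=sg); j=robot.solve_ik(p,q)
    print("grasp",sg,th,None if j is None else np.round(j,2))
ok={}
for deg in(25,30,35,40,45,50):
  for sg in(1,-1):
   for th in (-.5,0,.5):
    L=[]
    for hd in range(-180,180,15):
     aa=np.radians(deg); h=np.radians(hd)
     # tool heading h
     Rt=coaster_tray(h,aa)@Rn.from_euler('z',-th).as_matrix()
     far=0.04*(abs(np.cos(th))+abs(np.sin(th)))
     p,q=tool(np.array([.475,.2,.006+far*np.sin(aa)+.004]),Rt,th=th,sg=sg)
     if robot.solve_ik(p,q) is not None: L.append(hd)
    print(deg,sg,th,L)
print(robot.get_t())
E
```

```text
scene coaster_blue psi 0.066 mid [ 0.4293 -0.2423] len 0.078 ztop 0.103
scene coaster_yellow psi 0.087 mid [ 0.4193 -0.1376] len 0.082 ztop 0.103
tray ((482.5023193359375, 203.23779296875), (168.8419647216797, 218.9267120361328), 11.596136093139648)
top coaster_blue psi 0.092 mid [ 0.4334 -0.2491] len 0.078 ztop 0.101
top coaster_yellow psi 0.086 mid [ 0.4237 -0.1401] len 0.079 ztop 0.102
tray ((478.6520080566406, 203.098876953125), (156.76980590820312, 227.73487854003906), 11.463138580322266)
grasp 1 -0.5 [ 0.48  0.31 -0.45  2.01  0.76  1.08 -0.25]
grasp 1 -0.25 [ 0.59  0.32 -0.4   1.9   0.48  1.08  0.09]
grasp 1 0 [ 0.71  0.39 -0.38  1.77  0.24  1.17  0.35]
grasp 1 0.25 [ 0.82  0.51 -0.37  1.63  0.07  1.32  0.54]
grasp 1 0.5 [ 0.9   0.65 -0.36  1.49 -0.07  1.48  0.65]
grasp -1 -0.5 [-0.96  0.73  1.36  2.06 -0.26  0.83 -2.5 ]
grasp -1 -0.25 [ 0.42  0.3  -0.2   1.91  0.41  1.06 -3.  ]
grasp -1 0 [ 0.41  0.36 -0.01  1.78  0.1   1.15 -2.67]
grasp -1 0.25 [ 0.48  0.48  0.07  1.65 -0.13  1.31 -2.44]
grasp -1 0.5 [ 0.55  0.62  0.13  1.51 -0.3   1.51 -2.29]
25 1 -0.5 [-120, -105, -90, -75,
[... 2741 characters left out ...]
0, 135, 150, 165]
50 1 -0.5 [-180, -165, -150, -135, -120, -105, -90, -75, -60, -45, -30, -15, 60, 75, 90, 105, 120, 135, 150, 165]
50 1 0 [-180, -165, -150, -135, -120, -105, -90, -75, -60, -45, -30, -15, 60, 75, 90, 105, 120, 135, 150, 165]
50 1 0.5 [-180, -165, -150, -135, -120, -105, -90, -75, -60, -45, -30, -15, 60, 75, 90, 105, 120, 135, 150, 165]
50 -1 -0.5 [-180, -165, -150, -135, -120, -105, -90, -75, -60, -45, -30, -15, 60, 75, 90, 105, 120, 135, 150, 165]
50 -1 0 [-180, -165, -150, -135, -120, -105, -90, -75, -60, -45, -30, -15, 60, 75, 90, 105, 120, 135, 150, 165]
50 -1 0.5 [-180, -165, -150, -135, -120, -105, -90, -75, -60, -45, -30, -15, 60, 75, 90, 105, 120, 135, 150, 165]
1.3
```

View pics/b.png

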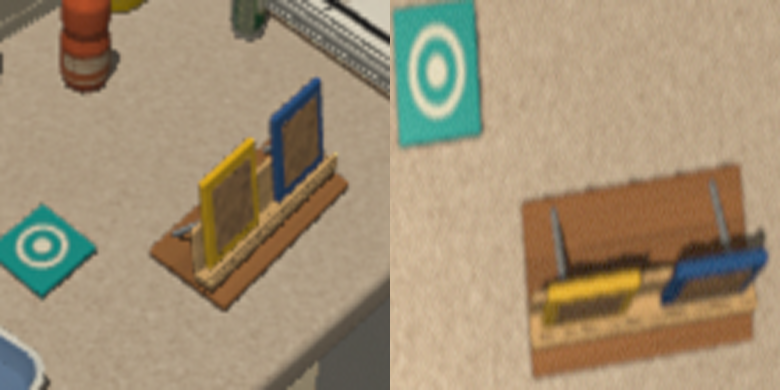

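The crop shows the blue coaster on the stand, cork side towards us, at about (715,275) in its right half. The teal one, at (437,72), is the decoy. The measured heights (coaster top 0.10, tray floor about 0.003) match the text. Next I'll choose the grasp hand and approach.

```bash
python3 - <<'E'
from plan import *
C=np.array([.4275,-.2505,.06]);R=coaster_stand(.10)
for hd in(75,90,101,115):
  for sg in(1,-1):
    a=np.radians(35);Rt=coaster_tray(np.radians(hd),a)
    for dz in(0,.12):
      p,q=tool(np.array([.476,.2,.008+.04*np.sin(a)+dz]),Rt,sg=sg);j=robot.solve_ik(p,q)
      print(hd,sg,dz,p.round(3),None if j is None else np.round(j,2))
p,q=tool(C,R,sg=1);up=-Rn.from_quat(q).as_matrix()[:,2]
for sg in (1,-1):
  p,q=tool(C,R,sg=sg);print(sg,[np.round(robot.solve_ik(p+d*up,q),2) for d in(0,.1)])
print(robot.get_t())
E
```

```text
75 1 0 [0.469 0.173 0.05 ] [ 0.87  0.63 -0.8   2.19 -0.98  0.64  2.35]
75 1 0.12 [0.469 0.173 0.17 ] [ 1.15  0.42 -1.12  2.15 -0.84  0.81  2.01]
75 -1 0 [0.469 0.173 0.05 ] [ 0.54  0.51 -0.43  2.2  -1.22  0.82 -0.63]
75 -1 0.12 [0.469 0.173 0.17 ] [ 0.51  0.22 -0.39  2.17 -1.12  1.01 -0.93]
90 1 0 [0.476 0.172 0.05 ] [ 0.88  0.79 -0.89  1.99 -0.52  0.8   2.1 ]
90 1 0.12 [0.476 0.172 0.17 ] [ 0.73  0.43 -0.69  1.96 -0.8   1.09  2.13]
90 -1 0 [0.476 0.172 0.05 ] [ 0.48  0.6  -0.39  2.01 -0.93  0.99 -0.73]
90 -1 0.12 [0.476 0.172 0.17 ] [ 0.46  0.37 -0.36  1.98 -0.92  1.18 -0.92]
101 1 0 [0.481 0.173 0.05 ] [ 0.57  0.72 -0.55  1.85 -0.65  1.06  2.29]
101 1 0.12 [0.481 0.173 0.17 ] [ 0.59  0.51 -0.57  1.82 -0.7   1.25  2.16]
101 -1 0 [0.481 0.173 0.05 ] [ 0.43  0.68 -0.38  1.86 -0.76  1.12 -0.77]
101 -1 0.12 [0.481 0.173 0.17 ] [ 0.41  0.46 -0.36  1.83 -0.79  1.3  -0.91]
115 1 0 [0.488 0.175 0.05 ] [ 0.89  1.27 -1.3   1.65  0.27  1.21  1.67]
115 1 0.12 [0.488 0.175 0.17 ] [ 0.89  1.01 -1.29  1.62  0.01  1.31  1.71]
115 -1 0 [0.488 0.175 0.05 ] [ 0.36  0.77 -0.39  1.67 -0.59  1.28 -0.79]
115 -1 0.12 [0.488 0.175 0.17 ] [ 0.35  0.58 -0.37  1.65 -0.65  1.46 -0.89]
1 [array([ 0.71,  0.39, -0.38,  1.77,  0.24,  1.17,  0.34]), array([ 0.7 ,  0.32, -0.38,  1.63,  0.19,  1.38,  0.37])]
-1 [array([ 0.41,  0.36, -0.01,  1.79,  0.1 ,  1.15, -2.69]), array([ 0.42,  0.29, -0.04,  1.64,  0.09,  1.36, -2.69])]
1.3
```

```bash
python3 - <<'E'
from plan import *
C=np.array([.4275,-.2505,.06]);R=coaster_stand(.10)
p,q=tool(C,R,sg=1);up=-Rn.from_quat(q).as_matrix()[:,2]
robot.goto(p+.1*up,q)
robot.move_gripper(.5,40)
robot.servo_line(p,speed=.1)
print(robot.get_wrist_force())
robot.move_gripper(0,40)
print("w",robot.get_gripper_width(),robot.get_gripper_force(),robot.get_wrist_force())
robot.servo_line(p+.14*up,speed=.1)
print("w",robot.get_gripper_width(),robot.get_gripper_force(),robot.get_t())
s=robot.snapshot("scene");cv2.imwrite("pics/c.png",cv2.resize(s["pixels"][80:260,200:440,::-1],None,fx=3,fy=3))
for d in robot.landmark_of("coaster_blue",s)[:2]: print(d)
print("expect",C+.14*up, robot.get_tcp_pos())
E
```

```text
[-0.25312201  0.03577084  0.05448411]
w 0.10218188621476461 39.763861298561096 [-1.96589264  1.03839921  5.11535456]
w 0.10061092017439995 38.94703209400177 6.375
{'centre': [0.4524, -0.247, 0.1935], 'conf': 0.75}
{'centre': [0.551, -0.0041, 0.0077], 'conf': 0.57}
expect [ 0.45168478 -0.24807343  0.19787389] [ 0.45724862 -0.24741105  0.23082734]
```

View pics/c.png

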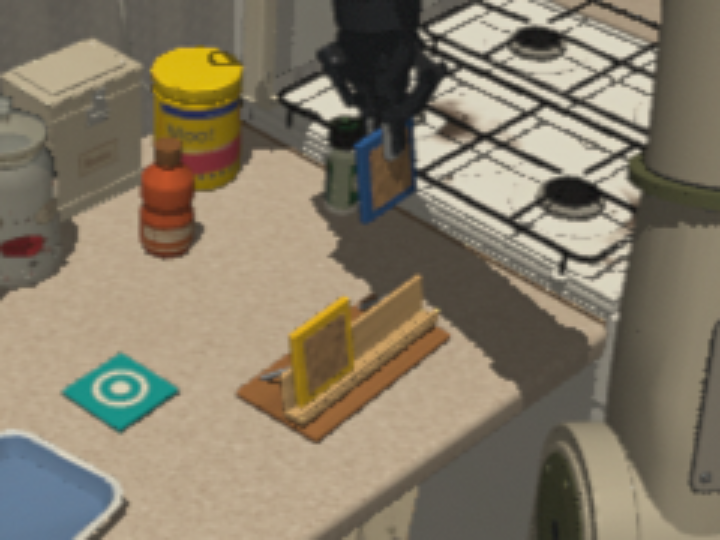

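The picture shows the blue coaster held at (387,170) in the crop, and the yellow one untouched on the stand at (322,352).

```bash
python3 - <<'E'
from plan import *
a=np.radians(35);h=np.radians(101.5);Rt=coaster_tray(h,a)
T=np.array([.476,.2,.0]); 
p,q=tool(T+[0,0,.035],Rt,sg=1)
robot.servo_line(robot.get_tcp_pos()+np.array([0,.03,.08]),speed=.15)
robot.goto(p+[0,0,.17],q)
print("up",robot.get_gripper_width(),robot.get_t(),np.round(robot.get_joint_positions(),2))
robot.servo_line(p+[0,0,.03],speed=.12)
print(robot.get_gripper_force(),robot.get_wrist_force())
ims=[]
for n in("scene","top"):
    s=robot.snapshot(n); ims.append(cv2.resize(s["pixels"][(150 if n=="scene" else 110):,100:330,::-1],(390,390)))
    for d in robot.landmark_of("coaster_blue",s)[:2]: print(n,d)
    for d in robot.landmark_of("tray",s)[:1]: print(n,d)
cv2.imwrite("pics/d.png",np.hstack(ims)); print("expect",T+[0,0,.065],robot.get_t())
E
```

```text
up 0.09741691402013437 8.7083 [ 0.65  0.45 -0.65  1.78 -0.69  1.32  2.07]
39.01916205883026 [ 0.53767876 -0.39991918 -1.19688348]
scene {'centre': [0.4748, 0.1961, 0.0626], 'conf': 0.55}
scene {'centre': [0.4772, 0.1975, 0.0009], 'conf': 0.76}
top {'centre': [0.4787, 0.1972, 0.0643], 'conf': 0.84}
top {'centre': [0.4735, 0.1981, 0.001], 'conf': 0.68}
expect [0.476 0.2   0.065] 10.325
```

View pics/d.png

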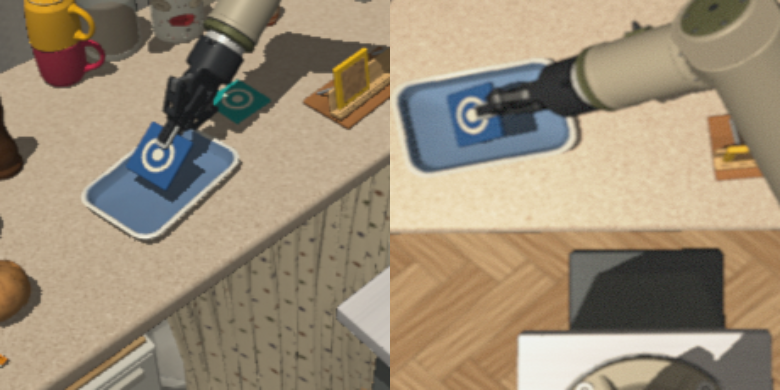

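The glazed side faces up, with the ring at (158,155) on the left and (473,113) on the right, and the coaster is over the middle of the tray. I'll lower it until it touches, release and withdraw.

```bash
python3 - <<'E'
from plan import *
p=robot.get_tcp_pos(); zt=Rn.from_quat(robot.get_orientation()).as_matrix()[:,2]
f0=robot.get_wrist_force()[2]
p=p-[0,0,.026]; robot.servo_line(p,speed=.06)
for i in range(8):
    f=robot.get_wrist_force()[2]-f0
    if f>2.5: break
    p=p-[0,0,.0015]; robot.servo_line(p,speed=.03)
print(i,f,p,robot.get_t())
robot.wait(.2)
robot.move_gripper(.22); robot.wait(.2)
robot.servo_line(robot.get_tcp_pos()-.06*zt,speed=.1)
robot.servo_line(robot.get_tcp_pos()-.09*zt+[0,0,.05],speed=.15)
ims=[]
for n in("scene","top"):
    s=robot.snapshot(n); ims.append(cv2.resize(s["pixels"][(150 if n=="scene" else 110):,100:330,::-1],(390,390)))
    for d in robot.landmark_of("coaster_blue",s)[:2]: print(n,d)
    for d in robot.landmark_of("tray",s)[:1]: print(n,d)
    for d in robot.masks_of("coaster_blue",s)[:2]:
        P=world(s,d["pixels"]);print(d["conf"],np.percentile(P,[3,50,97],axis=0).round(3).tolist())
cv2.imwrite("pics/e.png",np.hstack(ims)); print(robot.get_t(),robot.get_wrist_force())
E
```

```text
6 6.324607939189853 [0.48175413 0.17264076 0.04979455] 12.4
scene {'centre': [0.5503, -0.0057, 0.0069], 'conf': 0.82}
scene {'centre': [0.4761, 0.19, 0.0053], 'conf': 0.59}
scene {'centre': [0.4773, 0.2, -0.003], 'conf': 0.88}
0.71 [[0.508, -0.043, 0.0], [0.543, -0.001, 0.009], [0.584, 0.035, 0.013]]
0.58 [[0.434, 0.154, 0.008], [0.472, 0.194, 0.013], [0.512, 0.232, 0.016]]
top {'centre': [0.548, -0.0031, 0.0014], 'conf': 0.85}
top {'centre': [0.4785, 0.1896, 0.0072], 'conf': 0.82}
0.77 [[0.441, 0.152, 0.007], [0.478, 0.189, 0.011], [0.517, 0.227, 0.014]]
15.2 [-0.18202465 -0.06017647  0.57473638]
```

View pics/e.png

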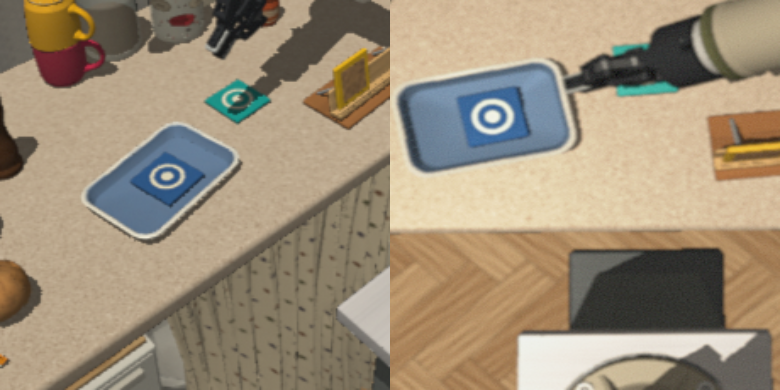

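The coaster lies flat in the tray with the ring up, at (167,177) on the left and (492,117) on the right, about 10 mm from the tray's centre. The yellow coaster is still on the stand and the gripper is clear.

```bash
python3 -c "
from cell import robot
print(robot.finish_job())"
```

```text
the job is handed in; nothing more can be done
None
```

The blue coaster lies flat, glazed side up, about 10 mm from the tray's centre; the yellow one is still on the stand, and I handed the job in at about 15 s (no verdict returned).

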